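Close the bean canister and take its dust cover off alone

ROBOT

A 6-joint arm with a two-finger parallel gripper is mounted at the origin on the work surface; the furniture and walls round the work are solid. World frame = base frame: x ahead of the robot, y to its left, z up, the work surface at z = 0. Lengths are in m, angles in degrees, forces in N, time in s.
With the tool pointing down it reaches from about 0.325 to 0.85 m from the base axis. Payload 15.5 kg.
Tool frame: the origin (TCP) lies at the very end of the fingers, on their centre line; the grasp point (between the pads) lies arm.grip_depth behind it (arm.grip_depth is the distance from the TCP to the grasp point, in m); z points along the fingers, y is the line along which they close (so a half turn about z gives the same grasp; the last joint's range is limited). The gripper opens to 91 mm and grips with 3 to 60 N. Pads are 32 mm wide; open, the fingers measure 118 mm over their backs; the gripper's body (76 mm by 178 mm) begins 60 mm behind the grasp point.
Start: joints at [66.721, 28.281, 77.091, -0, 74.628, -5.472], TCP at [0.191, 0.595, 0.214] pointing down, gripper open.
Joint ranges: [-166.48, 166.48], [-47.26, 123.95], [12.59, 153.08], [-70.14, 250.14], [6.76, 159.57], [-176.63, 176.63]. Speed limits (degrees/s): [108.29, 108.29, 147.25, 172.46, 172.46, 172.46].

INTERFACE

Orientations are given as a 3x3 rotation matrix whose columns are the frame's x, y, z axes.
In Python, from rig import arm gives the robot as it stands. Calls block until the motion is done:
- arm.move_to(position, orientation): joint-space move of the TCP to a pose.
- arm.move_l(position, orientation=None, feed=0.15): straight line of the TCP; orientation=None keeps the orientation; feed is the mean speed in m/s.
- arm.move_joints(angles): joint-space move.
- arm.grip(opening): finger opening in m; the grip force is fixed at half the most; returns when the fingers have stopped.
- arm.sleep(seconds).
- arm.solve_ik(position, orientation): joint angles nearest the present ones, or None.
- arm.snapshot(name): name is "scene" or "top"; returns the picture (480x640x3 uint8, red, green, blue); there is no depth.
- arm.get_calibration(name): a dict with "intrinsics" (3x3 intrinsics, pixels), "cam_to_world" (4x4, takes a point from camera to world coordinates). Camera axes: x right, y down, z forward; pixel columns grow to the right and rows downward; lengths in m; the calibration is good to about 2 mm. A picture is of the moment at which its call begins. get_calibration takes no time and is no camera call.
A pose or a line that the arm cannot do raises arm.Unreachable and nothing moves.
- arm.sign_off(): hands the job in; it is judged then, once.
Readings, each from a call of its own:
- arm.current_t(): time.
- arm.current_joint_positions(): joint angles.
- arm.current_dq(): joint speeds.
- arm.current_tau(): joint torques, N m.
- arm.current_ee_pos(): TCP position.
- arm.current_tool_rot(): TCP orientation.
- arm.current_force(): force on the tool from outside, world axes, zero at the start.
- arm.current_torque(): the same for the moment, N m.
- arm.current_width(): finger opening in m.
- arm.current_grasp_force(): force on a finger pad.
Only numpy, scipy, OpenCV 4.12 (cv2) and the standard library are available. Lean on these libraries where they do the work, as an engineer would, in place of code of your own. Each camera call takes 0.05 s, during which the arm holds its last target. There are 200 camera calls.

TASK

First push the bean canister's red hatch tab along until the shutter clicks fully shut. Then take the two nested lids together off the ring stand by the inner lid's black knob, lower them gently onto the green canister until fully home, and let go. Last, lift the wooden outer cover alone by its brass collar, leaving the inner lid seated and the other things alone, and finish still holding the cover level and still, all of it clear above the knob's top, ready to be wiped.

Things in the scene. Friction and masses are not known exactly. Their poses are not given: they have to be found in the camera images.
- canister: green round bean canister, fixed on a black base; origin on the worktop under the canister axis. Outside diameter 108, inside 100, rim 115 high. The base (136 wide) reaches 78 to its +x and 158 to its -x, where (towards the robot) a 50 high grey hatch block stands; its shutter closes along the canister's +y. Starts left or right of the robot, yawed; the lid stand on the other side
- canister_mouth (a point): centre of the canister's open mouth, in the plane of the rim, 115 above the worktop
- gate (a joint): hatch shutter, m: 0 = wide open, 0.050 = shut against its end stop; grows as the red tab is pushed along the canister's +y axis. Starts at 0 to 0.02. Friction under 1 N; a spring ball resists from about 0.036 with up to about 5 N, and past 0.044 snaps the shutter to 0.050 and keeps it there
- gate_tab (a point): centre of the top of the shutter's upright red tab, 88 above the worktop, 105 to -x of the canister axis. The tab is 26 (canister x) x 14 (canister y, the slide direction), 33 tall, free on all sides above the shutter; rails 59 high run along y 26 to 38 from its centre, and the end stop lies 54 past its centre when open. Moves with the shutter
- lid_stand: low pale wooden ring on a dark disc (136 wide), fixed; outside diameter 108, inside 100, rim 45 above the worktop; origin on the worktop under its centre
- inner_lid: inner lid, 0.16 to 0.29 kg: steel flange 112 wide, 4 thick; below it a black rubber plug 92 wide, 16 deep, bevelled; above it a stem 12 wide with a black knob. Origin: centre of the flange's underside, z up; seated, it lies in the rim plane, plug in the mouth with 4 play all round. Starts seated in the lid stand under the outer lid, and carries it along when lifted by the knob
- inner_knob (a point): centre of the inner lid's upright black knob: a cylinder 24 wide, 22 tall, centre 51 above the inner lid's origin (knob from 40 to 62 above it)
- outer_lid: outer dust cover, wood, 0.11 to 0.2 kg: plate 126 wide, 4 thick, skirt reaching 10 below the plate's underside (118 inside), central brass collar. Origin: centre of the plate's underside, z up; nested, it rests loose on the inner lid's flange, 4 above that lid's origin, the knob standing up through the collar (knob top 58 above this origin). Nothing fastens the lids together
- outer_collar (a point): centre of the top of the outer cover's brass collar, 26 above the cover's origin; collar 48 outside, 36 inside, standing 22 above the plate
- mug: bystander: dotted cream mug, 93 tall, back left; leave alone
- oregano_jar: bystander: spice jar with black cap and green-grey contents, 41 wide, 91 tall, in front of the robot; leave alone
- tuna_tin: bystander: gold food tin, 86 wide, 40 tall, front left; leave alone
- water_glass: bystander: clear glass, 69 wide, 92 tall, front right; leave alone
- paprika_jar: bystander: spice jar with black cap and reddish contents, 41 wide, 91 tall, back middle; leave alone
- teaspoon: bystander: steel teaspoon, 130 long, lying front right; leave alone

How it is judged:
By the outcome, as a careful person would: the job done as asked, in the order asked, and still so for the second after the job is handed in, while the arm keeps its last pose, push and grip.
It also fails if it takes over 64 s, if anything falls off the work surface, if the arm or the gripper's body presses on something with over 40 N, if the wrist force passes 120 N, or if a joint passes its speed limit or range.

## Working session

There is one attempt and no reset: what is moved stays moved. The work goes in short steps, each a Python script; the robot and the scene stay as the last script left them, time stands still between calls to the robot, and variables do not carry over. Pictures are saved under pics/ and viewed, at most 10 in all, crops included, and the job is handed in when it is done.

```bash
mkdir -p pics; ls; python3 - <<'E'
from rig import arm
import cv2,numpy as np
for n in("scene","top"):
    im=arm.snapshot(n); cv2.imwrite(f"pics/{n}0.png",im[...,::-1])
    c=arm.get_calibration(n); print(n,np.round(c["intrinsics"],1).tolist(),np.round(c["cam_to_world"],3).tolist())
print(arm.grip_depth,arm.current_t(),arm.current_tool_rot())
E
```

```text
pics
scene [[526.6, 0.0, 329.8], [0.0, 526.6, 236.9], [0.0, 0.0, 1.0]] [[0.597, -0.502, 0.626, -0.14], [-0.802, -0.388, 0.454, -0.452], [0.015, -0.773, -0.634, 0.745], [0.0, 0.0, 0.0, 1.0]]
top [[459.1, 0.0, 316.6], [0.0, 459.1, 235.5], [0.0, 0.0, 1.0]] [[0.014, -0.992, 0.124, 0.368], [-1.0, -0.013, 0.008, -0.003], [-0.007, -0.124, -0.992, 1.251], [0.0, 0.0, 0.0, 1.0]]
0.0188 0.1 [[-9.52083121e-01  3.05839118e-01 -4.04386461e-04]
 [ 3.05839374e-01  9.52082619e-01 -9.82125166e-04]
 [ 8.46370256e-05 -1.05874210e-03 -9.99999436e-01]]
```

View pics/scene0.png

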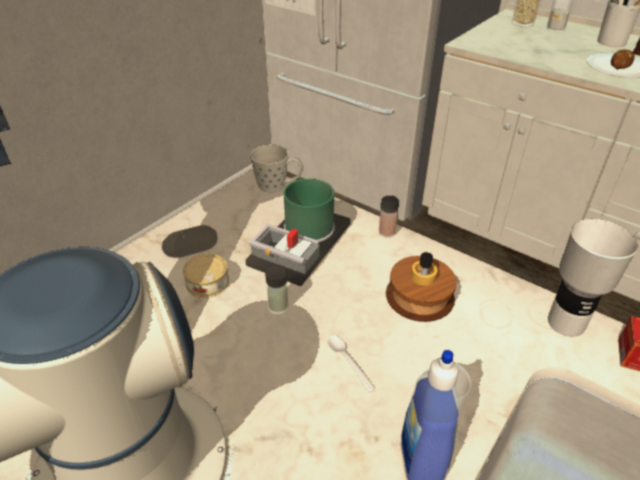

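View pics/top0.png

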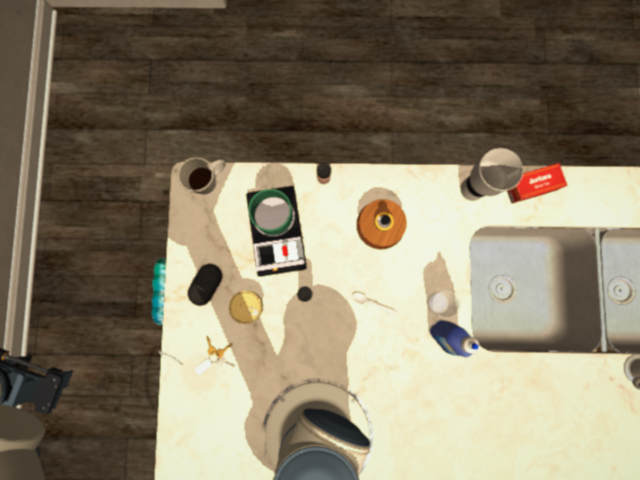

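The canister is on the left (top view ~272,212) with the red tab at (285,251). The lids are on the right (~382,223). Next I measure by masks and zoom in.

```bash
cat > vis.py <<'E'
import cv2,numpy as np
from rig import arm
def cal(n):
    c=arm.get_calibration(n); return np.array(c["intrinsics"]),np.array(c["cam_to_world"])
def onz(n,uv,z):
    K,T=cal(n); uv=np.atleast_2d(uv).astype(float)
    d=np.c_[uv,np.ones(len(uv))]@np.linalg.inv(K).T@T[:3,:3].T
    return (T[:3,3]+d*((z-T[2,3])/d[:,2:]))
def rays(n,uv):
    p=onz(n,uv,0)[0]; o=cal(n)[1][:3,3]; d=p-o; return o,d/np.linalg.norm(d)
def tri(a,b):
    A=np.zeros((3,3));B=np.zeros(3)
    for n,uv in((("scene"),a),(("top"),b)):
        o,d=rays(n,uv);M=np.eye(3)-np.outer(d,d);A+=M;B+=M@o
    return np.linalg.solve(A,B)
def mask(im,lo,hi,box):
    h=cv2.cvtColor(im,cv2.COLOR_RGB2HSV); m=cv2.inRange(h,np.array(lo),np.array(hi))
    z=np.zeros_like(m);x0,y0,x1,y1=box;z[y0:y1,x0:x1]=m[y0:y1,x0:x1];return z
def big(m): 
    c=cv2.findContours(m,cv2.RETR_EXTERNAL,cv2.CHAIN_APPROX_NONE)[0]; return max(c,key=cv2.contourArea)
E
python3 - <<'E'
from vis import *
t=cv2.imread("pics/top0.png")[...,::-1].copy(); s=cv2.imread("pics/scene0.png")[...,::-1].copy()
g=big(mask(t,(60,60,20),(100,255,255),(235,175,310,240)))
e=cv2.fitEllipse(cv2.convexHull(g)); print("green",e, onz("top",e[0],.115))
def red(im,box): return mask(im,(0,170,60),(8,255,255),box)|mask(im,(172,170,60),(180,255,255),box)
rt=big(red(t,(270,235,305,270))); rs=big(red(s,(275,220,310,255)))
for n,c in(("top",rt),("scene",rs)): print(n,cv2.minAreaRect(c),cv2.boundingRect(c))
print("redtop",onz("top",cv2.minAreaRect(rt)[0],.088))
w=big(mask(t,(5,110,60),(20,255,255),(350,190,415,255))); e=cv2.fitEllipse(cv2.convexHull(w)); print("wood",e,onz("top",e[0],.053))
b=big(mask(t,(0,0,0),(180,255,60),(240,180,312,280))); r=cv2.minAreaRect(b); print("base",r,onz("top",cv2.boxPoints(r),.008))
def crop(im,x0,y0,f=5): return cv2.resize(im[y0:y0+60,x0:x0+80],None,fx=f,fy=f,interpolation=cv2.INTER_CUBIC)
o=np.vstack([np.hstack([crop(t,240,222),crop(t,345,190)]),np.hstack([crop(s,245,212),crop(s,385,245)])])
cv2.imwrite("pics/z.png",o[...,::-1])
E
```

```text
green ((270.37750244140625, 210.52267456054688), (43.80103302001953, 46.23751449584961), 151.15621948242188) [[0.57138225 0.12383932 0.115     ]]
top ((284.5, 250.5), (9.0, 3.0), 90.0) (283, 246, 4, 10)
scene ((292.0, 237.5), (17.0, 8.0), 90.0) (288, 229, 9, 18)
redtop [[0.47349024 0.08814688 0.088     ]]
wood ((381.2762451171875, 223.44317626953125), (48.417518615722656, 50.7162971496582), 34.93086624145508) [[ 0.55169983 -0.1627614   0.053     ]]
base ((273.2287292480469, 214.3179473876953), (50.1900634765625, 47.48311233520508), 80.83765411376953) [[0.63789598 0.20504653 0.008     ]
 [0.66086329 0.07587644 0.008     ]
 [0.52295952 0.05120809 0.008     ]
 [0.5004922  0.17865687 0.008     ]]
```

View pics/z.png

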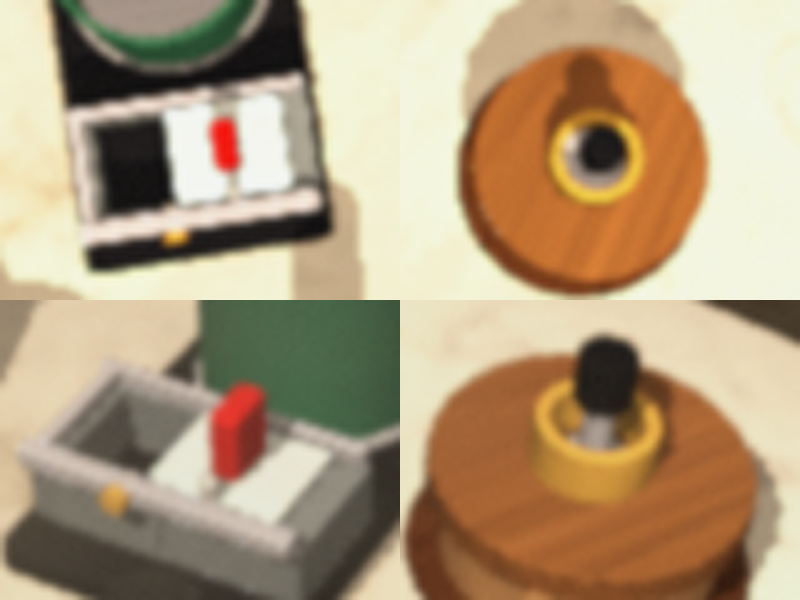

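The red tab top is at about (285,251) in the top view. The shutter is open towards image left (canister +y) and the yaw is about 8°. I'll refine the circle centres using far-side contour arcs with known radii.

```bash
cat >> vis.py <<'E'
from scipy.optimize import least_squares
def farfit(n,c,z,R,half=95):
    p=onz(n,c.reshape(-1,2),z)[:,:2]; o=cal(n)[1][:2,3]; q=p.mean(0)
    for _ in range(6):
        d=q-o;d/=np.linalg.norm(d); v=p-q
        k=(v@d)/np.linalg.norm(v,axis=1)>np.cos(np.radians(half))
        f=least_squares(lambda a:np.linalg.norm(p[k]-a,axis=1)-R,q,loss="soft_l1",f_scale=.001); q=f.x
    f2=least_squares(lambda a:np.linalg.norm(p[k]-a[:2],axis=1)-a[2],[*q,R],loss="soft_l1",f_scale=.001).x
    return q.round(4),f2.round(4),np.abs(np.linalg.norm(p[k]-q,axis=1)-R).mean().round(4)
E
python3 - <<'E'
from vis import *
t=cv2.imread("pics/top0.png")[...,::-1].copy(); s=cv2.imread("pics/scene0.png")[...,::-1].copy()
H=cv2.convexHull
def hull(c): # dense hull contour
    m=np.zeros((480,640),np.uint8); cv2.fillPoly(m,[H(c)],255); return big(m)
gt=hull(big(mask(t,(60,60,20),(100,255,255),(235,175,310,240)))); gs=hull(big(mask(s,(60,60,20),(95,255,255),(270,170,345,245))))
print("can top",farfit("top",gt,.115,.054),"scene",farfit("scene",gs,.115,.054,70))
wt=hull(big(mask(t,(5,110,60),(20,255,255),(350,190,415,255)))); ws=hull(big(mask(s,(5,100,40),(20,255,255),(380,245,465,310))))
print("lid top",farfit("top",wt,.053,.063),"scene",farfit("scene",ws,.053,.063,80))
for n,im,b in(("top",t,(372,208,396,234)),("scene",s,(412,248,440,275))):
    k=mask(im,(0,0,0),(180,255,60),b); c=big(k); M=cv2.moments(k); print("knob",n,cv2.boundingRect(c),M["m10"]/M["m00"],M["m01"]/M["m00"])
    kb=mask(im,(20,120,100),(35,255,255),(370,205,400,240) if n=="top" else (405,255,445,290)); c=hull(big(kb)); print("collar",cv2.boundingRect(c),farfit(n,c,.075,.024,80))
z=lambda a:np.array(a)/5+[240,222]
for a,h in(([(70,108),(303,80)],.059),([(85,238),(320,198)],.059),([(60,50),(90,270)],.008),([(300,0),(330,235)],.008)):
    p=onz("top",z(a),h); d=p[1]-p[0]; print("edge",np.degrees(np.arctan2(d[1],d[0])),p[:,:2].round(4).tolist())
print("tab tri",tri((291.5,232),(285,250.5)), onz("top",[(284.8,251)],.088))
def crop(im,x0,y0): return cv2.resize(im[y0:y0+75,x0:x0+75],None,fx=5,fy=5,interpolation=cv2.INTER_CUBIC)
for im,c in((t,gt),(s,gs)): cv2.polylines(im,[c],True,(255,0,255),1)
cv2.imwrite("pics/z2.png",np.hstack([crop(t,235,175),crop(s,272,172)])[...,::-1])
E
```

```text
can top (array([0.5746, 0.1246]), array([0.5732, 0.1238, 0.0552]), np.float64(0.0017)) scene (array([0.5592, 0.1249]), array([0.5724, 0.1344, 0.0409]), np.float64(0.0038))
lid top (array([ 0.5552, -0.1646]), array([ 0.5566, -0.1657,  0.0617]), np.float64(0.001)) scene (array([ 0.5533, -0.1692]), array([ 0.5544, -0.1688,  0.0621]), np.float64(0.0007))
knob top (381, 216, 9, 8) 384.9811320754717 219.50943396226415
collar (375, 214, 18, 17) (array([ 0.5503, -0.1651]), array([ 0.5547, -0.169 ,  0.0195]), np.float64(0.0018))
knob scene (421, 253, 11, 15) 425.97777777777776 260.1185185185185
collar (413, 270, 23, 8) (array([ 0.5255, -0.18  ]), array([ 0.5437, -0.1741,  0.0124]), np.float64(0.0055))
edge -82.3350485291522 [[0.4931, 0.1706], [0.5095, 0.049]]
edge -79.54762878182825 [[0.4254, 0.1607], [0.4479, 0.039]]
edge -170.5068623806318 [[0.5303, 0.1845], [0.4107, 0.1645]]
edge -171.74504839896747 [[0.5597, 0.0537], [0.4313, 0.0351]]
tab tri [0.4732706  0.08681366 0.08982543] [[0.47222402 0.08735422 0.088     ]]
```

View pics/z2.png

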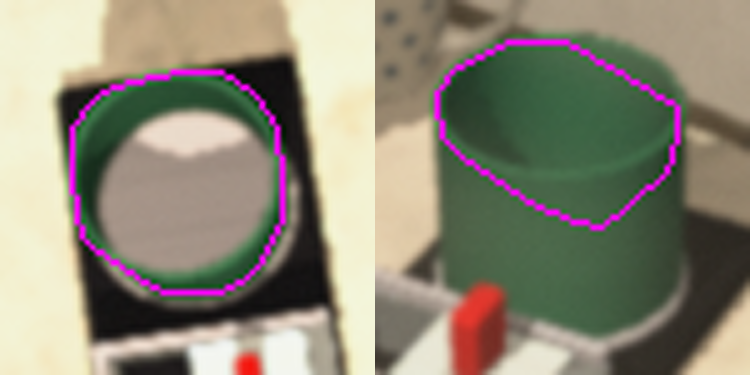

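The scene-view mask missed the far rim, but the top-view fit is good: canister ≈ (0.574, 0.1245), yaw ≈ 9°, and the tab comes out 106 mm to −x against the specified 105. Next I push the tab.

```bash
cat > mot.py <<'E'
from vis import *
def R(yaw):  # tool down, closing line along (-sin,cos)
    a=np.radians(yaw); y=np.array([-np.sin(a),np.cos(a),0]); z=np.array([0,0,-1.]); return np.c_[np.cross(y,z),y,z]
C=np.array([.574,.1245]); YAW=9.
def can(x,y):
    a=np.radians(YAW); return C+[x*np.cos(a)-y*np.sin(a),x*np.sin(a)+y*np.cos(a)]
E
python3 - <<'E'
from mot import *
r=R(YAW); P=lambda y,z:[*can(-.105,y),z]
arm.grip(0.0)
arm.move_to(P(-.055,.16),r); arm.move_l(P(-.055,.069),feed=.12)
ydir=r[:,1]; f0=arm.current_force(); log=[]; peak=0; y=-.055
while y<.018:
    y+=.002; arm.move_l(P(y,.069),feed=.03)
    f=float((arm.current_force()-f0)@ydir); log.append((round(y*1e3),round(f,1)))
    peak=min(peak,f)
    if f<-14 or (peak<-2.5 and f>-.5): break
print(log,arm.current_t(),arm.current_force()-f0)
im=arm.snapshot("top"); cv2.imwrite("pics/t1.png",im[...,::-1]); s=arm.snapshot("scene"); cv2.imwrite("pics/s1.png",s[...,::-1])
c=lambda im,x0,y0:cv2.resize(im[y0:y0+75,x0:x0+75],None,fx=5,fy=5,interpolation=cv2.INTER_CUBIC)
cv2.imwrite("pics/z3.png",np.hstack([c(im,235,200),c(s,250,195)])[...,::-1])
E
```

```text
[(-53, 1.1), (-51, -0.1), (-49, -0.1), (-47, -0.2), (-45, 0.5), (-43, 0.2), (-41, -0.5), (-39, -0.1), (-37, 0.6), (-35, 1.1), (-33, -0.3), (-31, 0.3), (-29, 0.6), (-27, 0.1), (-25, 0.2), (-23, 0.4), (-21, -0.1), (-19, -0.7), (-17, -0.5), (-15, -0.1), (-13, 0.8), (-11, 0.4), (-9, -1.3), (-7, -1.0), (-5, -0.2), (-3, 0.4), (-1, -0.2), (1, 0.8), (3, -0.1), (5, -16.2)] 12.075 [  2.52436367 -16.0084112    0.87948009]
```

View pics/z3.png

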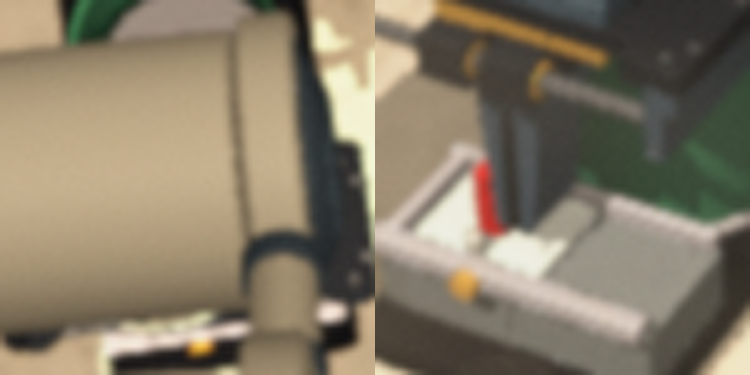

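The scene crop shows the tab at the left end, and contact at y = +5 puts the tab centre at +25.5, hard against the stop. I back off and grasp the knob.

```bash
python3 - <<'E'
from mot import *
print("knob tri",tri((426,260.1),(384.98,219.5)))
r=R(YAW); p=arm.current_ee_pos()
arm.move_l(p-r[:,1]*.006,feed=.05); q=arm.current_ee_pos(); arm.move_l([q[0],q[1],.17],feed=.2)
arm.grip(.07)
L=[.5545,-.167]
arm.move_to([*L,.17],r); 
im=arm.snapshot("scene"); cv2.imwrite("pics/s2.png",im[...,::-1]); t=arm.snapshot("top"); cv2.imwrite("pics/t2.png",t[...,::-1])
c=lambda im,x0,y0:cv2.resize(im[y0:y0+75,x0:x0+75],None,fx=5,fy=5,interpolation=cv2.INTER_CUBIC)
cv2.imwrite("pics/z4.png",np.hstack([c(t,240,210),c(im,395,235)])[...,::-1])
f0=arm.current_force()
arm.move_l([*L,.08],feed=.12); print(arm.current_force()-f0)
arm.grip(0.0); print(arm.current_width(),arm.current_grasp_force(),arm.current_force()-f0,arm.current_torque())
arm.move_l([*L,.10],feed=.04); print(arm.current_width(),arm.current_force()-f0,arm.current_ee_pos(),arm.current_t())
E
```

```text
knob tri [ 0.5560215  -0.16738429  0.09522047]
[ 1.76154032 -0.79143353 -0.5684716 ]
0.023154233573022605 30.00014215707779 [-0.32385265 -0.34245525 -0.46577833] [ 0.13685863  0.06017109 -0.03709673]
0.022941369366143594 [ 0.33425638 -0.38451874 -4.90260261] [ 0.55449748 -0.16700323  0.10007584] 17.775
```

View pics/z4.png

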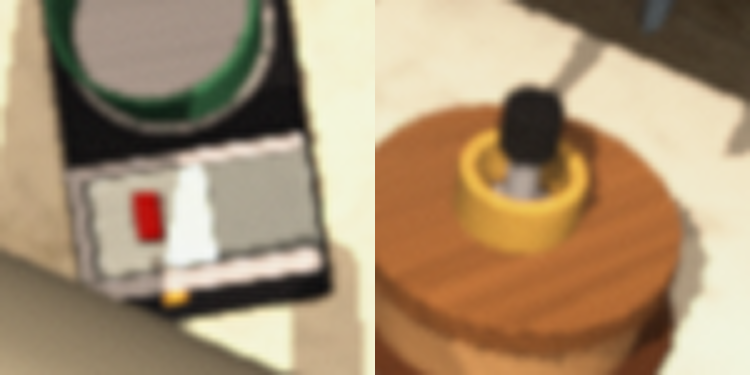

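The shutter is shut and has stayed shut: the tab is at top (270,253). The knob is held (width 23 mm, about 4.5 N load). I lift, carry above the canister, and refine the canister centre from the scene view.

```bash
python3 - <<'E'
from mot import *
s=cv2.imread("pics/scene0.png")[...,::-1].copy()
m=mask(s,(50,45,15),(100,255,255),(275,172,342,240)); c=big(m); print(cv2.boundingRect(c))
h=np.zeros_like(m); cv2.fillPoly(h,[cv2.convexHull(c)],255); c2=big(h)
print("can scene",farfit("scene",c2,.115,.054,85),farfit("scene",c2,.115,.054,60))
r=R(YAW)
arm.move_l([.5545,-.167,.215],feed=.15)
arm.move_l([*C,.215],feed=.22)
arm.sleep(.2)
print(arm.current_width(),arm.current_force(),arm.current_ee_pos(),arm.current_t())
c=lambda im,x0,y0:cv2.resize(im[y0:y0+100,x0:x0+100],None,fx=4,fy=4,interpolation=cv2.INTER_CUBIC)
im=arm.snapshot("scene"); cv2.imwrite("pics/s3.png",im[...,::-1]); t=arm.snapshot("top"); cv2.imwrite("pics/t3.png",t[...,::-1])
cv2.imwrite("pics/z5.png",np.hstack([c(t,220,150),c(im,260,140)])[...,::-1])
E
```

```text
(284, 179, 50, 60)
can scene (array([0.5716, 0.1226]), array([0.5738, 0.1243, 0.0517]), np.float64(0.0011)) (array([0.6367, 0.1733]), array([0.6367, 0.1733, 0.054 ]), np.float64(nan))
0.023214907704879578 [-1.13298521  0.35991355 -3.51294904] [0.5740766  0.12379522 0.21505471] 20.3667vis.py:29: RuntimeWarning: Mean of empty slice.
  return q.round(4),f2.round(4),np.abs(np.linalg.norm(p[k]-q,axis=1)-R).mean().round(4)
  ret = ret.dtype.type(ret / rcount)
```

View pics/z5.png

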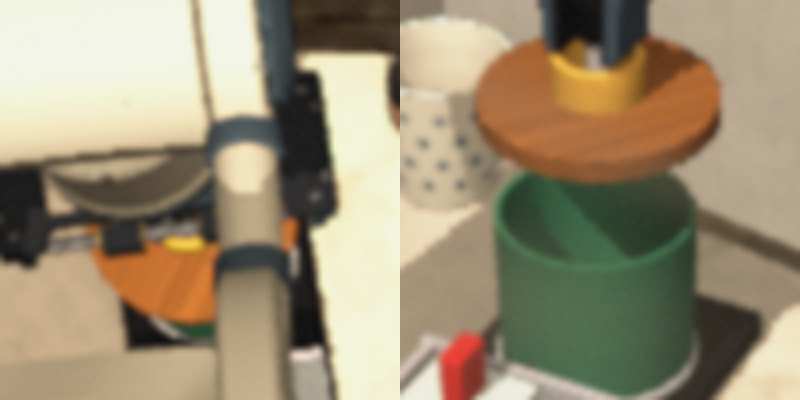

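The lids hang level over the canister with no tilt visible. I check the lid's offset from the scene view, then lower under force watch.

```bash
python3 - <<'E'
from mot import *
s=cv2.imread("pics/s3.png")[...,::-1].copy()
m=mask(s,(5,100,40),(20,255,255),(370,140,445,190)) | mask(s,(5,100,40),(20,255,255),(375-100,145,445,190)); c=big(m); print(cv2.boundingRect(c))
p=c.reshape(-1,2); 
h=np.zeros_like(m); cv2.fillPoly(h,[cv2.convexHull(c)],255)
for z in (.188,): print("lid in hand scene",farfit("scene",big(h),z,.063,85),farfit("scene",big(h),z,.063,100))
T=np.array([.573,.1235]); f0=arm.current_force()
arm.move_l([*T,.172],feed=.1)   # plug bottom ~.121
log=[]; z=.172
while z>.148:
    z-=.002; arm.move_l([*T,z],feed=.03); f=arm.current_force()-f0; log.append((round(z,3),*f.round(1)))
    if f[2]>4 or np.hypot(f[0],f[1])>6: break
for l in log: print(*l)
print(arm.current_t(),arm.current_width())
E
```

```text
(278, 149, 62, 37)
lid in hand scene (array([0.5704, 0.1181]), array([0.5693, 0.1169, 0.0643]), np.float64(0.002)) (array([0.5704, 0.1182]), array([0.5708, 0.1187, 0.0625]), np.float64(0.0019))
0.17 0.5 1.4 0.2
0.168 -0.2 1.4 -0.7
0.166 1.6 1.8 0.1
0.164 0.5 0.3 -0.9
0.162 1.0 0.7 -0.2
0.16 0.1 0.9 -0.1
0.158 -0.1 1.0 -1.3
0.156 -0.1 1.9 -0.3
0.154 1.1 0.9 -1.0
0.152 0.8 1.4 -0.3
0.15 1.5 0.8 1.0
0.148 -4.9 0.4 21.4
24.05 0.023187912086082008
```

Contact came at TCP z ≈ 0.149, the expected seated height (0.150), with no force on the way in, so the lids are home. I relieve the press, release, and check.

```bash
python3 - <<'E'
from mot import *
T=np.array([.573,.1235])
arm.move_l([*T,.1497],feed=.02); arm.sleep(.2); print(arm.current_force())
arm.grip(.08); arm.sleep(.3); print(arm.current_width(),arm.current_force())
arm.move_l([*T,.25],feed=.2); arm.sleep(.1)
im=arm.snapshot("scene"); cv2.imwrite("pics/s4.png",im[...,::-1])
cv2.imwrite("pics/z6.png",cv2.resize(im[140:240,250:370],None,fx=5,fy=5,interpolation=cv2.INTER_CUBIC)[...,::-1])
m=mask(im,(5,100,40),(20,255,255),(270,150,350,230)); c=big(m); h=np.zeros_like(m); cv2.fillPoly(h,[cv2.convexHull(c)],255)
print("cover",farfit("scene",big(h),.123,.063,80)); print(arm.current_t())
k=mask(im,(0,0,0),(180,255,60),(298,155,325,185)); print(cv2.boundingRect(big(k)))
E
```

```text
[ 0.741767    2.06587943 -3.14956619]
0.07995421890904889 [0.61948164 0.35534004 0.16782745]
cover (array([0.572 , 0.1219]), array([0.5725, 0.1222, 0.0625]), np.float64(0.0014))
26.5667
(307, 166, 7, 6)
```

View pics/z6.png

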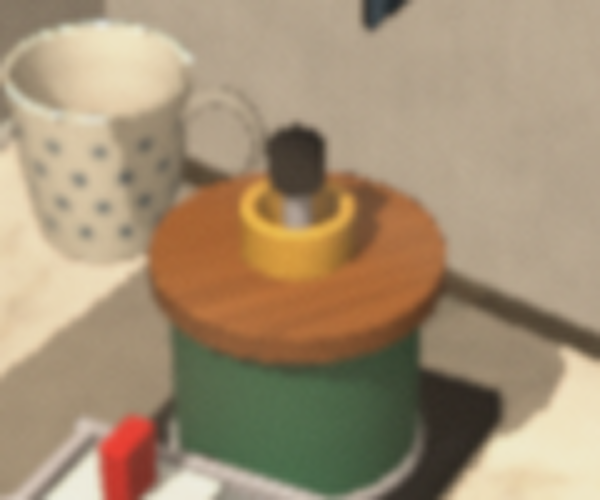

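Lids are seated level and concentric with the canister. The knob stands centred in the collar at (295,160) in the crop. Next I grasp the collar and lift straight up.

```bash
python3 - <<'E'
from mot import *
T=np.array([.573,.1235]); f0=arm.current_force()
arm.move_l([*T,.15],feed=.15); arm.move_l([*T,.127],feed=.06); print(arm.current_force()-f0)
arm.grip(0.0); arm.sleep(.2); print(arm.current_width(),arm.current_grasp_force(),arm.current_force()-f0)
mx=0
for z in (.132,.14,.16,.18,.205):
    arm.move_l([*T,z],feed=.05); print(z,(arm.current_force()-f0).round(1))
arm.move_l([*T,.245],feed=.1); arm.sleep(.5)
print(arm.current_width(),arm.current_force()-f0,arm.current_t())
im=arm.snapshot("scene"); t=arm.snapshot("top"); 
c=lambda im,x0,y0:cv2.resize(im[y0:y0+130,x0:x0+100],None,fx=4,fy=4,interpolation=cv2.INTER_CUBIC)
cv2.imwrite("pics/z7.png",np.hstack([c(t,220,150),c(im,260,110)])[...,::-1])
E
```

```text
[0.67595026 0.06476659 0.06807283]
0.0466746823726738 30.000484166666865 [-0.55010326  0.01618968  4.05949411]
0.132 [ 0.8  0.6 -2.4]
0.14 [ 0.4 -1.1 -2. ]
0.16 [-0.6 -0.1 -1.2]
0.18 [ 0.1  0.4 -1.1]
0.205 [ 0.7  0.1 -1.8]
0.04649202667203463 [ 0.13278395  0.45961199 -0.93582077] 32.0833
```

View pics/z7.png

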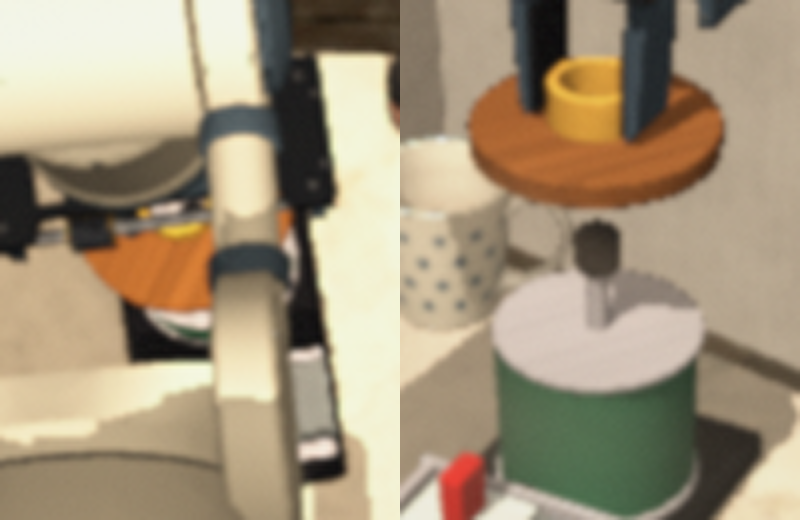

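The cover hangs level, with its skirt about 50 mm above the knob top. The inner lid is seated flat on the canister and the tab is still in the shut position.

```bash
python3 -c "
from rig import arm
print(arm.sign_off())"
```

```text
the job is handed in; nothing more can be done
None
```

I pushed the shutter fully shut, seated both lids on the canister, and handed in with the arm holding the wooden cover level, about 50 mm clear of the knob, at about 32 s of the 64 s allowed.

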